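Index the die turret and lock it

TASK

Push a spoke of the die turret gently with a fingertip to turn it until its one empty seat stands squarely in line with the pointer on the stand, ready for loading. Then push the long lock lever round, away from the robot, until it rests against its stop pin, and leave both like that. Only push, do not grip or lift anything, and leave the things standing around where they are.

Things in the scene. Friction and masses are not known exactly. Their poses are not given: they have to be found in the camera images.
- stand: Fixed grey plate, 190 x 320 x 12 mm, that carries the turret and the lock lever. Origin: on the turret's vertical axis at table height; z up. The plate spans x = -105 to 85, y = -235 to 85 mm. A flat brass pointer 20 mm wide lies on it along -x (x = -101 to -60 mm, top at z = 19 mm), its nose aiming at the axis. The yaw varies.
- turret (a joint): Turret angle (rad) about the stand's z axis; positive is anticlockwise from above. Turns either way past full turns, with friction (about 1 N at a spoke); stays where left. 0 or a whole turn: empty seat at the pointer. In the stand's frame the four spokes lie at this angle + 45, 135, 225 and 315 degrees, the empty seat at + 180 degrees.
- turret_top (a point): On the turret's axis, at the disc's top (z = 30 mm). The turret is an aluminium disc 116 mm across with four seats (steel collars, 31 mm across) 90 degrees apart, 41 mm from the axis: three hold steel dies (tops at z = 61 to 76 mm), one is empty.
- spoke_mid (a point): Middle of the free length of one of the four spokes (80 mm from the axis, half-way up): flat steel bars 6 mm thick set on edge between the seats, z = 23 to 52 mm. The flat sides can be pushed from 60 to 98 mm from the axis; a round bead 12 mm across ends each spoke at 105 mm.
- empty_seat (a point): Centre of the empty seat, 2 mm above the disc's top; turns with the turret.
- index (a point): The point in line with the pointer, 41 mm from the turret's axis towards the pointer, where the centre of the empty seat must come; fixed to the stand.
- lever (a joint): Angle (rad) of the lock lever about its vertical pivot: 0 is locked, against the stop pin, the long arm along the stand's -y. It grows as the lever opens, the arm swinging clockwise from above towards the stand's -x (arm direction in the stand's frame: -90 degrees minus this angle). It starts open; friction about 1 N at the end; stays where left.
- lever_pivot (a point): The lever's vertical pivot axis, at the hub's top (z = 52 mm; hub 26 mm across), at (0, -150) mm in the stand's frame. The arm is a steel bar 10 mm wide, z = 30 to 50 mm, to 97 mm from the pivot. A thin dog opposite the arm (z = 15 to 21 mm) meets the turret's rim when locked.
- stop_pin (a point): Top of the stop pin, 8 mm across, z = 46 mm, at (10, -205) mm in the stand's frame, on the far side of the locked arm.
- lever_end (a point): Centre of the black knob at the end of the lock lever, 105 mm from the pivot, half-way up the arm.
- spare_die: Bystander: loose steel die, 22 mm across, 45 mm high, standing left of the stand; origin at its underside.
- spool_white: Bystander: loose upright spool of white thread, 33 mm across, 55 mm high, behind the stand; origin at its underside.
- bobbin_red: Bystander: loose small metal bobbin, 21 mm across, 11 mm high, left of the stand; origin at its underside.
- label_reel: Bystander: loose flat roll of white labels, 15 mm high, 58 mm across, right of the stand; origin at its underside.
- flat_screwdriver: Bystander: loose screwdriver, 187 mm long, lying at the left; origin at its underside, half-way along.

How it is judged:
On the way, in this order (a step that is already met when the one before it is completed fails the run):
1. the empty seat is in line with the pointer and the turret is still, while the lever is still open (horizontal distance between empty_seat and index below 0.005 m and velocity of joint turret between -0.1 and 0.1 rad/s and value of joint lever above 0.5 rad), for 0.3 s.
2. the lever is against its stop (value of joint lever below 0.08 rad), for 0.2 s.
At the end, for the whole second after the job is handed in: The centre of the empty seat is within 5 mm of the pointer's line point (site index), the lever is within 0.08 rad of its stop, and turret and lever are at rest (horizontal distance between empty_seat and index below 0.005 m and value of joint lever below 0.08 rad and velocity of joint turret between -0.05 and 0.05 rad/s and velocity of joint lever between -0.05 and 0.05 rad/s); the robot touches nothing.
It fails at once if a bystander was moved more than 15 mm (distance of any of spare_die, spool_white, bobbin_red, label_reel, flat_screwdriver from where it was at the start of the episode above 0.015 m).
It fails at once if the fingers gripped or pressed on the stand, turret or lever with more than 30 N (contact force between the fingers and stand above 30 N).
It also fails if it takes over 64 s, if anything falls off the work surface, if the arm or the gripper's body presses on something with over 40 N, if the wrist force passes 120 N, or if a joint passes its speed limit or range.

ROBOT

A 6-joint arm with a two-finger parallel gripper is mounted at the origin on a cart in front of the work surface, level with it; the furniture and walls round the work are solid. World frame = base frame: x ahead of the robot, y to its left, z up, the work surface at z = 0. Lengths are in m, angles in rad, forces in N, time in s.
With the tool pointing down it reaches from about 0.225 to 0.875 m from the base axis. Payload 3.4 kg.
Tool frame: the origin (TCP) lies on the centre line of the jaws, within the pads' length; the fingertips stand 8 mm ahead of it and the grasp point (between the pads) lies 11 mm behind it; z points along the fingers, y is the line along which they close (so a half turn about z gives the same grasp; the last joint's range is limited). The gripper opens to 85 mm and grips with 20 to 120 N. Pads are 22 mm wide; open, the fingers measure 114 mm over their backs; the gripper's body (76 mm by 85 mm) begins 54 mm behind the grasp point. The pads swing forward as they close: fully open they stand 13 mm farther back than shut.
Start: joints at [1.133, 0.276, 1.505, -0, 1.361, -0.121], TCP at [0.179, 0.546, 0.239] pointing down, gripper open.
Joint ranges: [-2.89, 2.89], [-0.75, 2.08], [0.22, 2.7], [-1.18, 4.32], [0.11, 2.71], [-2.7, 2.7]. Speed limits (rad/s): [2.57, 2.57, 3.14, 3.14, 3.14, 3.14].

INTERFACE

Orientations are given as [roll, pitch, yaw] about the fixed x, y, z axes, in that order (R = Rz(yaw) Ry(pitch) Rx(roll)).
In Python, from bench import robot, vision gives the robot as it stands.
- The arm moves only by the tool arm_command, never from a script. Its argument "rows" is a list of rows, each an object of numbers: "x", "y", "z": the shift along the tool's x, y, z each as a share of 500 mm, from -1 to 1; "yaw": the turn about the tool's z as a share of 45 degrees, from -1 to 1. In form: [{"x": .., "y": .., "z": .., "yaw": ..}, ...]. A call has 1 to 20 rows; each row is the pose to reach, as a shift and turn from the pose commanded when the call began, along the tool's axes at that moment; what a row does not reach only later rows make up. A row lasts 1/8 s, in which the tool goes at most 62.5 mm and 10.7 degrees, less where a joint would pass 70% of its speed; a pose out of reach is approached as far as the arm can. A call with a number of a shift or a turn outside -1 to 1 is refused whole. A call with a gripper value outside its range is refused whole. "jaw" is the closure, from 0 (fully open) to 1 (shut), set as the call begins (left out, the last holds). The fingers move at their own pace and stop on an object; "grip_force" is the grip in N (left out, the last holds). Time passes only in rows, so rows that repeat a pose let the fingers close. It gives the time, the measured TCP pose, the force, the opening and the grip force at its end, in the units of the state.
- robot.get_obs(): the state, without advancing time (a new reading comes with each control period).
- vision.grab_frame(name): name is "side" or "top" or "wrist"; returns a dict with "pixels" (480x640x3 uint8, blue, green, red), "range_z" (480x640 float32, m along the optical axis (not along the pixel's ray), 0 where there is no reading), "camera_matrix" (3x3 intrinsics, pixels), "dist" ([k1, k2, p1, p2, k3] as OpenCV has them; the pictures are not rectified), "eye" and "rotation" of the camera in the world. Camera axes: x right, y down, z forward; pixel columns grow to the right and rows downward; lengths in m; the calibration is good to about 2 mm. A picture is of the moment at which its call begins.
- robot.sign_off(): hands the job in; it is judged then, once.
The state is a dict: "clock": time; "joint_pos": joint angles; "dq": joint speeds; "tau": joint torques, N m; "eef_pos": TCP position; "eef_rot": TCP orientation; "contact_force": force on the tool from outside, world axes, zero at the start; "moment": the same for the moment, N m; "gripper_width": finger opening in m; "grasp_force": force on a finger pad.
Only numpy, scipy, OpenCV 4.12 (cv2) and the standard library are available. Lean on these libraries where they do the work, as an engineer would, in place of code of your own. Each camera call takes 0.05 s, during which the arm holds its last target. There are 200 camera calls.

## Working session

There is one attempt and no reset: what is moved stays moved. The work goes in short steps, Python scripts to look and compute and a tool call to move; the robot and the scene stay as the last step left them, time stands still between calls to the robot, and variables do not carry over. Pictures are saved under pics/ and viewed, at most 10 in all, crops included, and the job is handed in when it is done.

Besides the shell and the picture viewer there is one more tool, called after "Call:" as name([rows], argument=value, ...), one row to a line, values as JSON. arm_command: Moves the arm, as the interface text tells. Shift numbers are shares of 500 mm and turn numbers shares of 45 degrees, none past 1 either way. Its arguments: {"type":"object","properties":{"rows":{"type":"array","items":{"type":"object","properties":{"x":{"type":"number","minimum":-1,"maximum":1},"y":{"type":"number","minimum":-1,"maximum":1},"z":{"type":"number","minimum":-1,"maximum":1},"yaw":{"type":"number","minimum":-1,"maximum":1}}}},"jaw":{"type":"number"},"grip_force":{"type":"number"}},"required":["rows"]}

```bash
mkdir -p pics; python3 - <<'E'
from bench import robot, vision
import cv2,numpy as np
for n in ("top","side"):
    f=vision.grab_frame(n); cv2.imwrite(f"pics/{n}0.png",f["pixels"]); np.savez(f"{n}0.npz",**f)
    print(n,f["camera_matrix"].tolist(),f["dist"],f["eye"],f["rotation"])
print(robot.get_obs())
E
```

```text
top [[451.44301329515787, 0.0, 311.39789108129025], [0.0, 451.44301329515787, 242.17809343038545], [0.0, 0.0, 1.0]] [-0.00200688  0.          0.          0.          0.        ] [0.33232439 0.01532506 1.25996842] [-2.91148128e+00  2.87481834e-03 -1.50437092e+00]
side [[527.5424783474319, 0.0, 316.1671710813532], [0.0, 527.5424783474319, 239.26497445817424], [0.0, 0.0, 1.0]] [-0.15991706  0.          0.          0.          0.        ] [0.03038041 1.12719834 0.87435636] [-2.15679325  0.01192625 -2.65785005]
{'clock': 0.1, 'joint_pos': array([ 1.13301024e+00,  2.76513607e-01,  1.50600560e+00, -1.21972800e-05,
        1.36069410e+00, -1.20971059e-01]), 'dq': array([ 2.79753243e-04,  2.53297099e-05, -2.79490133e-03,  3.91114748e-04,
        1.36509039e-03,  6.52493284e-04]), 'tau': array([ 2.31150123e-03, -4.17700088e+01, -2.46408230e+01, -1.16454285e-05,
        5.81210770e-03, -7.30951768e-06]), 'eef_pos': array([0.1789347 , 0.54596894, 0.23853692]), 'eef_rot': array([-3.13998241e+00, -1.83736296e-04,  2.82478003e+00]), 'contact_force': array([-0.49220525, -0.08476011, -0.01957066]), 'moment': array([-0.00612689,  0.00464837,  0.01462407]), 'grasp_force': 0.0, 'gripper_width': 0.08542423829239826}
```

View pics/top0.png

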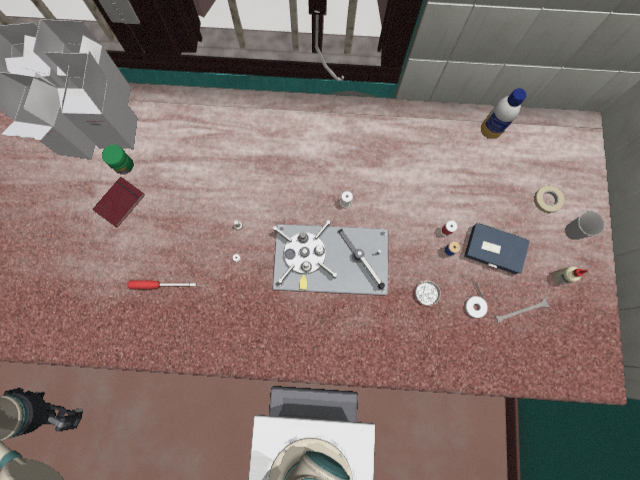

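View pics/side0.png

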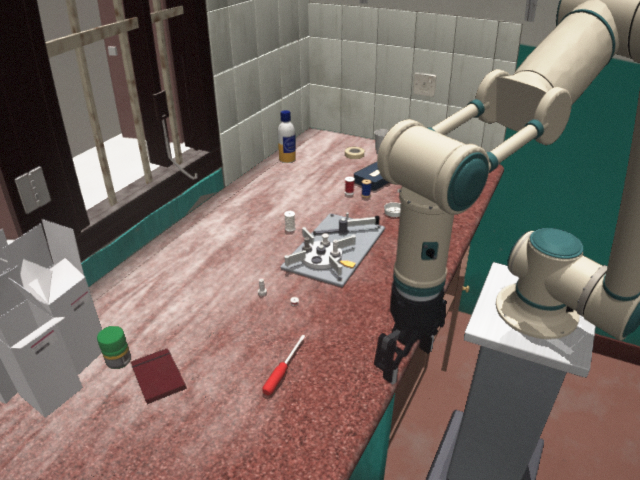

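The top view shows the turret near (305,253), the yellow pointer at (303,283), the lever pivot near (360,255) with its knob at (381,287), and the stand nearly square to the world. The bystanders are at (237,225), (236,258), (346,200), (428,293) and (160,285). Next I'll zoom in.

```bash
cat > h.py <<'E'
import numpy as np,cv2
from scipy.spatial.transform import Rotation as R
def cam(f): return R.from_euler('xyz',f["rotation"]).as_matrix() if np.size(f["rotation"])==3 else np.asarray(f["rotation"])
def cast(f,uv,z):
    p=cv2.undistortPoints(np.float64(uv).reshape(-1,1,2),f["camera_matrix"],f["dist"])[:,0]
    d=np.c_[p,np.ones(len(p))]@cam(f).T
    return f["eye"]+d*((z-f["eye"][2])/d[:,2])[:,None]
def proj(f,P):
    M=cam(f).T; r=cv2.projectPoints(np.float64(P).reshape(-1,1,3),cv2.Rodrigues(M)[0],-M@f["eye"],f["camera_matrix"],f["dist"])[0]
    return r[:,0]
E
python3 - <<'E'
from h import *
f=dict(np.load("top0.npz")); im=f["pixels"]
cv2.imwrite("pics/topz.png",cv2.resize(im[210:310,265:398],None,fx=6,fy=6,interpolation=cv2.INTER_CUBIC))
hsv=cv2.cvtColor(im,cv2.COLOR_BGR2HSV)
# plate mask by low-saturation grey in ROI
m=((hsv[...,1]<60)).astype(np.uint8)*255; r=np.zeros_like(m); r[215:305,265:398]=m[215:305,265:398]
r=cv2.morphologyEx(r,cv2.MORPH_CLOSE,np.ones((7,7)))
c=max(cv2.findContours(r,0,2)[0],key=cv2.contourArea); h=cv2.convexHull(c)
rect=cv2.minAreaRect(c); print(rect); b=cv2.boxPoints(rect); W=cast(f,b,.012); print(W, [np.linalg.norm(W[i]-W[i-1]) for i in range(4)])
y=((hsv[...,0]>15)&(hsv[...,0]<40)&(hsv[...,1]>100)); y[:270]=0;y[300:]=0;y[:,:290]=0;y[:,320:]=0
v,u=np.nonzero(y); print(len(u),cast(f,[[u.mean(),v.mean()]],.019))
for z in(f["range_z"][245:292:6,303],): print(1.26-z)
E
```

```text
((331.0, 256.0), (82.0, 132.0), 90.0)
[[ 0.69524836  0.17702422  0.012     ]
 [ 0.72015453 -0.20222765  0.012     ]
 [ 0.48428044 -0.20771143  0.012     ]
 [ 0.46021817  0.15584774  0.012     ]] [np.float64(0.23598227121388266), np.float64(0.3800688044649126), np.float64(0.23593782772716917), np.float64(0.36435458219034933)]
0 [[nan nan nan]]
[-0.00183797  0.02367973  0.00338292  0.01594687  0.02424681  0.00637567
  0.0076232   0.01170146]<stdin>:11: RuntimeWarning: Mean of empty slice.
  ret = ret.dtype.type(ret / rcount)
```

View pics/topz.png

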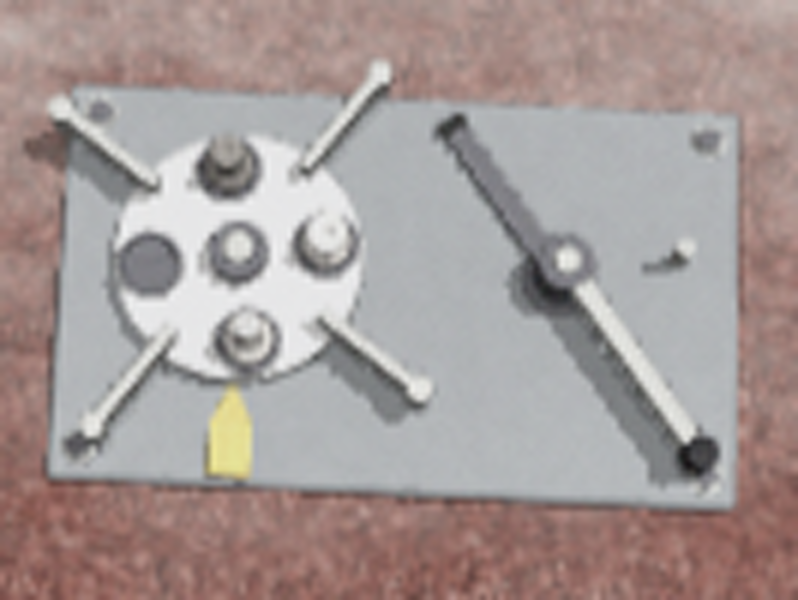

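The crop shows the empty seat on the left at (150,265). The pointer nose is at (233,388), the turret hub at (240,248), the lever pivot at (567,260), the knob at (697,455) and the stop pin at (685,247). The seat needs about +90° anticlockwise. Next I'll convert these to world coordinates and refine with the wrist camera.

```bash
python3 - <<'E'
from h import *
f=dict(np.load("top0.npz"))
g=lambda u,v:[265+(u+.5)/6-.5,210+(v+.5)/6-.5]
for n,u,v,z in [("c1",78,88,.012),("c2",738,118,.012),("c3",735,507,.012),("c4",50,475,.012),("nose",234,385,.019),("pbase",229,477,.019),("seat",150,265,.032),("pivot",567,260,.052),("knob",697,455,.04),("pin",685,247,.046),
 ("bTL",60,108,.052),("bTR",380,72,.052),("bBR",420,388,.052),("bBL",92,425,.052)]:
    print(n,cast(f,[g(u,v)],z)[0].round(4))
for n,u,v in [("die",237,225),("bob",236,258),("spool",346,200),("reel",428,293)]: print(n,cast(f,[[u,v]],.02)[0].round(3))
c=cast(f,[g(78,88),g(738,118),g(735,507),g(50,475)],.012)
print([np.linalg.norm(c[i]-c[i-1]).round(4) for i in range(4)])
E
```

```text
c1 [0.6701 0.1385 0.012 ]
c2 [ 0.6759 -0.1764  0.012 ]
c3 [ 0.4905 -0.1802  0.012 ]
c4 [0.4844 0.136  0.012 ]
nose [0.5308 0.0539 0.019 ]
pbase [0.4881 0.0532 0.019 ]
seat [0.5822 0.0962 0.032 ]
pivot [ 0.5929 -0.0944  0.052 ]
knob [ 0.5094 -0.158   0.04  ]
pin [ 0.6039 -0.1486  0.046 ]
bTL [0.6492 0.1421 0.052 ]
bTR [ 0.6761 -0.0043  0.052 ]
bBR [ 0.5297 -0.0309  0.052 ]
bBL [0.5033 0.1152 0.052 ]
die [0.658 0.253 0.02 ]
bob [0.563 0.246 0.02 ]
spool [ 0.753 -0.053  0.02 ]
reel [ 0.5   -0.291  0.02 ]
[np.float64(0.1857), np.float64(0.315), np.float64(0.1855), np.float64(0.3162)]
```

Call:
arm_command([
  {"x":-0.05,"y":-0.03,"yaw":0.05},
  {"x":-0.12,"y":-0.075,"yaw":0.15},
  {"x":-0.2,"y":-0.125,"yaw":0.3},
  {"x":-0.28,"y":-0.175,"yaw":0.4},
  {"x":-0.36,"y":-0.225,"yaw":0.5},
  {"x":-0.44,"y":-0.275,"yaw":0.6},
  {"x":-0.52,"y":-0.325,"yaw":0.7},
  {"x":-0.6,"y":-0.375,"yaw":0.8},
  {"x":-0.68,"y":-0.425,"yaw":0.9},
  {"x":-0.76,"y":-0.475,"yaw":1},
  {"x":-0.83,"y":-0.515,"yaw":1},
  {"x":-0.89,"y":-0.55,"yaw":1},
  {"x":-0.925,"y":-0.575,"yaw":1},
  {"x":-0.942,"y":-0.584,"yaw":1},
  {"x":-0.942,"y":-0.584,"yaw":1},
], jaw=1, grip_force=20)

```text
$.rows[0]: bad value
```

Call:
arm_command([
  {"yaw":0.2},
  {"yaw":0.4},
  {"yaw":0.6},
  {"yaw":0.8},
  {"yaw":1},
  {"yaw":1},
])

```text
$.rows[0]: bad value
```

Call:
arm_command([
  {"yaw":0.2},
  {"yaw":0.37},
  {"yaw":0.37},
  {"yaw":0.37},
])

```text
$.rows[0]: bad value
```

Call:
arm_command([
  {"x":-0.05,"y":-0.03,"z":0,"yaw":0.05},
  {"x":-0.12,"y":-0.075,"z":0,"yaw":0.15},
  {"x":-0.2,"y":-0.125,"z":0,"yaw":0.3},
  {"x":-0.28,"y":-0.175,"z":0,"yaw":0.4},
  {"x":-0.36,"y":-0.225,"z":0,"yaw":0.5},
  {"x":-0.44,"y":-0.275,"z":0,"yaw":0.6},
  {"x":-0.52,"y":-0.325,"z":0,"yaw":0.7},
  {"x":-0.6,"y":-0.375,"z":0,"yaw":0.8},
  {"x":-0.68,"y":-0.425,"z":0,"yaw":0.9},
  {"x":-0.76,"y":-0.475,"z":0,"yaw":1},
  {"x":-0.83,"y":-0.515,"z":0,"yaw":1},
  {"x":-0.89,"y":-0.55,"z":0,"yaw":1},
  {"x":-0.925,"y":-0.575,"z":0,"yaw":1},
  {"x":-0.942,"y":-0.584,"z":0,"yaw":1},
  {"x":-0.942,"y":-0.584,"z":0,"yaw":1},
], jaw=1, grip_force=20)

```text
clock: 1.98
eef_pos: [0.5355, 0.1224, 0.2391]
eef_rot: [-3.141, -0.001, 2.039]
contact_force: [-0.8, 0.5, 0.5]
gripper_width: -0.0003
grasp_force: 0.0
```

Call:
arm_command([
  {"x":0,"y":0,"z":0,"yaw":0.2},
  {"x":0,"y":0,"z":0,"yaw":0.4},
  {"x":0,"y":0,"z":0,"yaw":0.6},
  {"x":0,"y":0,"z":0,"yaw":0.8},
  {"x":0,"y":0,"z":0,"yaw":1},
  {"x":0,"y":0,"z":0,"yaw":1},
])

```text
clock: 2.72
eef_pos: [0.5349, 0.1234, 0.2395]
eef_rot: [-3.141, -0.0, 1.257]
contact_force: [-1.0, 0.4, 0.1]
gripper_width: 0.0003
grasp_force: 0.0
```

Call:
arm_command([
  {"x":0,"y":0,"z":0,"yaw":0.2},
  {"x":0,"y":0,"z":0,"yaw":0.37},
  {"x":0,"y":0,"z":0,"yaw":0.37},
  {"x":0,"y":0,"z":0,"yaw":0.37},
])

```text
clock: 3.22
eef_pos: [0.5355, 0.1226, 0.2394]
eef_rot: [-3.141, -0.0, 0.967]
contact_force: [0.7, 0.1, 0.1]
gripper_width: 0.0002
grasp_force: 0.0
```

```bash
python3 - <<'E'
from h import *
from bench import vision
f=vision.grab_frame("wrist"); np.savez("w1.npz",**f); im=f["pixels"].copy()
psi=np.radians(1.2); A=np.array([.5896,.0555])
pol=lambda c,r,a,z:[c[0]+r*np.cos(np.radians(a)),c[1]+r*np.sin(np.radians(a)),z]
P=[pol(A,105,0,.0)]*0+[pol(A,.105,a,.052) for a in(55.3,145.3,235.3,-34.7)]+[pol(A,.041,100.3,.032),pol(A,.06,181.2,.019),pol(A,0,0,.04),[.5359,.1219,.034],[.593,-.0944,.052]]
for p in proj(f,P): cv2.circle(im,tuple(int(t) for t in np.clip(p,-999,1999)),3,(0,0,255),1)
cv2.imwrite("pics/w1.png",im)
E
```

```text
(no output)
```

View pics/w1.png

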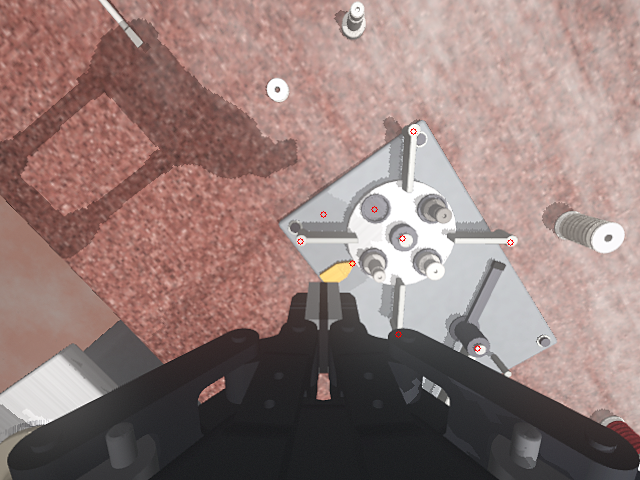

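The wrist view agrees with my marks: beads at (413,131), (300,241) and (510,242), empty seat at (374,209). The planned touchdown point at (323,214) is clear, beside the left spoke. I'll work out the arc next.

```bash
cat > arc.py <<'E'
import numpy as np
def rows(r,o0,path):   # path: list of (o,a)
    for o,a in path:
        t=np.radians(a); x=-r*np.sin(t)+o*np.cos(t)-o0; y=-r*np.cos(t)-o*np.sin(t)+r
        print('{"x": %.3f, "y": %.3f, "z": 0, "yaw": %.3f},'%(x/500,y/500,-a/45),end=' ')
    print()
E
python3 -c "
from arc import *
rows(82,24,[(20,0),(17,0)]+[(14,a) for a in (0,1,3,5.5,8,10.5,13,15.5,18,20.5,23,25.5,28,30.5,33,35.5,38,40)])
rows(82,14,[(14,a) for a in (1,3,5.5,8,10.5,13,15.5,18,20.5,23,25.5,28,30,32,34,35.5,36.5,37.5,38,38)])"
```

```text
{"x": -0.008, "y": 0.000, "z": 0, "yaw": 0.000}, {"x": -0.014, "y": 0.000, "z": 0, "yaw": 0.000}, {"x": -0.020, "y": 0.000, "z": 0, "yaw": 0.000}, {"x": -0.023, "y": -0.000, "z": 0, "yaw": -0.022}, {"x": -0.029, "y": -0.001, "z": 0, "yaw": -0.067}, {"x": -0.036, "y": -0.002, "z": 0, "yaw": -0.122}, {"x": -0.043, "y": -0.002, "z": 0, "yaw": -0.178}, {"x": -0.050, "y": -0.002, "z": 0, "yaw": -0.233}, {"x": -0.058, "y": -0.002, "z": 0, "yaw": -0.289}, {"x": -0.065, "y": -0.002, "z": 0, "yaw": -0.344}, {"x": -0.072, "y": -0.001, "z": 0, "yaw": -0.400}, {"x": -0.079, "y": 0.001, "z": 0, "yaw": -0.456}, {"x": -0.086, "y": 0.002, "z": 0, "yaw": -0.511}, {"x": -0.093, "y": 0.004, "z": 0, "yaw": -0.567}, {"x": -0.100, "y": 0.006, "z": 0, "yaw": -0.622}, {"x": -0.107, "y": 0.008, "z": 0, "yaw": -0.678}, {"x": -0.114, "y": 0.011, "z": 0, "yaw": -0.733}, {"x": -0.120, "y": 0.014, "z": 0, "yaw": -0.789}, {"x": -0.127, "y": 0.018, "z": 0, "yaw": -0.844}, {"x": -0.132, "y": 0.020, "z": 0, "yaw": -0.889}, 
{"x": -0.003, "y": -0.000, "z": 0, "yaw": -0.022}, {"x": -0.009, "y": -0.001, "z": 0, "yaw": -
[... 213 characters left out ...]
"x": -0.045, "y": -0.002, "z": 0, "yaw": -0.344}, {"x": -0.052, "y": -0.001, "z": 0, "yaw": -0.400}, {"x": -0.059, "y": 0.001, "z": 0, "yaw": -0.456}, {"x": -0.066, "y": 0.002, "z": 0, "yaw": -0.511}, {"x": -0.073, "y": 0.004, "z": 0, "yaw": -0.567}, {"x": -0.080, "y": 0.006, "z": 0, "yaw": -0.622}, {"x": -0.086, "y": 0.008, "z": 0, "yaw": -0.667}, {"x": -0.091, "y": 0.010, "z": 0, "yaw": -0.711}, {"x": -0.096, "y": 0.012, "z": 0, "yaw": -0.756}, {"x": -0.100, "y": 0.014, "z": 0, "yaw": -0.789}, {"x": -0.103, "y": 0.016, "z": 0, "yaw": -0.811}, {"x": -0.106, "y": 0.017, "z": 0, "yaw": -0.833}, {"x": -0.107, "y": 0.018, "z": 0, "yaw": -0.844}, {"x": -0.107, "y": 0.018, "z": 0, "yaw": -0.844},
```

Call:
arm_command([
  {"x":0,"y":0,"z":0.05,"yaw":0},
  {"x":0,"y":0,"z":0.12,"yaw":0},
  {"x":0,"y":0,"z":0.19,"yaw":0},
  {"x":0,"y":0,"z":0.25,"yaw":0},
  {"x":0,"y":0,"z":0.3,"yaw":0},
  {"x":0,"y":0,"z":0.34,"yaw":0},
  {"x":0,"y":0,"z":0.37,"yaw":0},
  {"x":0,"y":0,"z":0.385,"yaw":0},
  {"x":0,"y":0,"z":0.39,"yaw":0},
  {"x":0,"y":0,"z":0.39,"yaw":0},
])

```text
clock: 4.53
eef_pos: [0.5361, 0.1223, 0.0447]
eef_rot: [3.141, -0.001, 0.964]
contact_force: [-1.2, 0.9, 0.2]
gripper_width: -0.0002
grasp_force: 0.0
```

Call:
arm_command([
  {"x":-0.008,"y":0,"z":0,"yaw":0},
  {"x":-0.014,"y":0,"z":0,"yaw":0},
  {"x":-0.02,"y":0,"z":0,"yaw":0},
  {"x":-0.023,"y":0,"z":0,"yaw":-0.02},
  {"x":-0.029,"y":-0.001,"z":0,"yaw":-0.07},
  {"x":-0.036,"y":-0.002,"z":0,"yaw":-0.12},
  {"x":-0.043,"y":-0.002,"z":0,"yaw":-0.18},
  {"x":-0.05,"y":-0.002,"z":0,"yaw":-0.23},
  {"x":-0.058,"y":-0.002,"z":0,"yaw":-0.29},
  {"x":-0.065,"y":-0.002,"z":0,"yaw":-0.34},
  {"x":-0.072,"y":-0.001,"z":0,"yaw":-0.4},
  {"x":-0.079,"y":0.001,"z":0,"yaw":-0.46},
  {"x":-0.086,"y":0.002,"z":0,"yaw":-0.51},
  {"x":-0.093,"y":0.004,"z":0,"yaw":-0.57},
  {"x":-0.1,"y":0.006,"z":0,"yaw":-0.62},
  {"x":-0.107,"y":0.008,"z":0,"yaw":-0.68},
  {"x":-0.114,"y":0.011,"z":0,"yaw":-0.73},
  {"x":-0.12,"y":0.014,"z":0,"yaw":-0.79},
  {"x":-0.127,"y":0.018,"z":0,"yaw":-0.84},
  {"x":-0.132,"y":0.02,"z":0,"yaw":-0.89},
])

```text
clock: 7.02
eef_pos: [0.5068, 0.0623, 0.0445]
eef_rot: [3.14, -0.0, 1.664]
contact_force: [-0.1, 1.6, -0.4]
gripper_width: 0.0003
grasp_force: 0.6
```

Call:
arm_command([
  {"x":-0.003,"y":0,"z":0,"yaw":-0.02},
  {"x":-0.009,"y":-0.001,"z":0,"yaw":-0.07},
  {"x":-0.016,"y":-0.002,"z":0,"yaw":-0.12},
  {"x":-0.023,"y":-0.002,"z":0,"yaw":-0.18},
  {"x":-0.03,"y":-0.002,"z":0,"yaw":-0.23},
  {"x":-0.038,"y":-0.002,"z":0,"yaw":-0.29},
  {"x":-0.045,"y":-0.002,"z":0,"yaw":-0.34},
  {"x":-0.052,"y":-0.001,"z":0,"yaw":-0.4},
  {"x":-0.059,"y":0.001,"z":0,"yaw":-0.46},
  {"x":-0.066,"y":0.002,"z":0,"yaw":-0.51},
  {"x":-0.073,"y":0.004,"z":0,"yaw":-0.57},
  {"x":-0.08,"y":0.006,"z":0,"yaw":-0.62},
  {"x":-0.086,"y":0.008,"z":0,"yaw":-0.67},
  {"x":-0.091,"y":0.01,"z":0,"yaw":-0.71},
  {"x":-0.096,"y":0.012,"z":0,"yaw":-0.76},
  {"x":-0.1,"y":0.014,"z":0,"yaw":-0.79},
  {"x":-0.103,"y":0.016,"z":0,"yaw":-0.81},
  {"x":-0.106,"y":0.017,"z":0,"yaw":-0.83},
  {"x":-0.107,"y":0.018,"z":0,"yaw":-0.84},
  {"x":-0.107,"y":0.018,"z":0,"yaw":-0.84},
])

```text
clock: 9.52
eef_pos: [0.52, 0.0098, 0.0442]
eef_rot: [-3.141, -0.0, 2.322]
contact_force: [-1.4, 1.0, -1.2]
gripper_width: -0.0001
grasp_force: 0.4
```

```bash
python3 - <<'E'
from h import *
from bench import vision
f=vision.grab_frame("wrist"); np.savez("w2.npz",**f); im=f["pixels"].copy()
A=np.array([.5896,.0555])
pol=lambda c,r,a,z:[c[0]+r*np.cos(np.radians(a)),c[1]+r*np.sin(np.radians(a)),z]
P=[pol(A,.105,a,.052) for a in(46.2,136.2,226.2,-43.8)]+[pol(A,.041,181.2,.032)]
for p in proj(f,P): cv2.circle(im,tuple(int(t) for t in np.clip(p,-999,1999)),3,(0,0,255),1)
cv2.imwrite("pics/w2.png",im)
g=vision.grab_frame("top"); np.savez("top2.npz",**g); im=g["pixels"].copy()
cv2.imwrite("pics/top2.png",cv2.resize(im[210:310,265:398],None,fx=6,fy=6,interpolation=cv2.INTER_CUBIC))
E
```

```text
(no output)
```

View pics/w2.png

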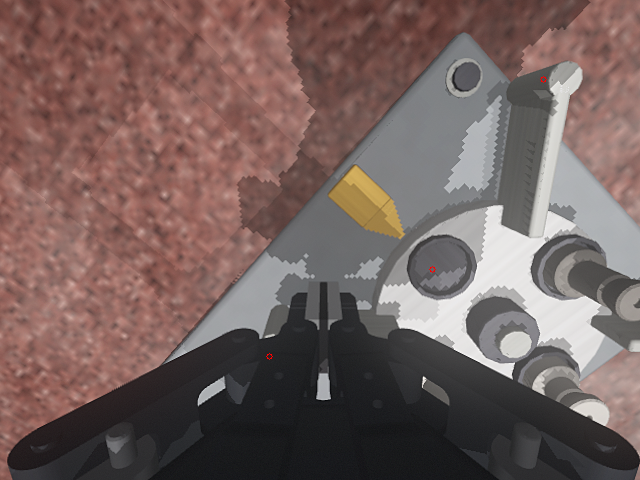

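The seat centre is at about (441,267) and the target at (432,269). It is nearly there, with the nearest bead at about (566,74). I'll measure the remaining angle.

```bash
python3 - <<'E'
from h import *
f=dict(np.load("w2.npz")); A=np.array([.5896,.0555,0])
g=cv2.cvtColor(f["pixels"],cv2.COLOR_BGR2GRAY)
r=np.zeros_like(g); r[228:305,402:482]=(g[228:305,402:482]<120)*255
c=max(cv2.findContours(cv2.morphologyEx(r,cv2.MORPH_CLOSE,np.ones((5,5))),0,2)[0],key=cv2.contourArea); e=cv2.fitEllipse(c);print(e)
for uv,z in (((441,267),.032),(e[0],.032),((566,74),.052),((403,236),.019)):
    p=cast(f,[uv],z)[0]-A; print(uv,p.round(4),np.hypot(p[0],p[1]).round(4),np.degrees(np.arctan2(p[1],p[0]))%360)
E
```

```text
((437.5132751464844, 262.5833740234375), (63.60956954956055, 76.37627410888672), 120.1506576538086)
(441, 267) [-0.0389  0.0026  0.032 ] 0.039 176.162898567418
(437.5132751464844, 262.5833740234375) [-0.0417  0.003   0.032 ] 0.0418 175.9497662849387
(566, 74) [-0.0716  0.0788  0.052 ] 0.1065 132.28910014119143
(403, 236) [-0.058   0.0004  0.019 ] 0.058 179.6319940465728
```

Call:
arm_command([
  {"x":-0.003,"y":0,"z":0,"yaw":-0.02},
  {"x":-0.006,"y":0,"z":0,"yaw":-0.045},
  {"x":-0.009,"y":0,"z":0,"yaw":-0.07},
  {"x":-0.011,"y":-0.001,"z":0,"yaw":-0.09},
  {"x":-0.012,"y":-0.001,"z":0,"yaw":-0.09},
  {"x":-0.012,"y":-0.001,"z":0,"yaw":-0.09},
])

```text
clock: 10.38
eef_pos: [0.5242, 0.0051, 0.0444]
eef_rot: [3.141, 0.0, 2.393]
contact_force: [-0.1, 0.4, -0.1]
gripper_width: -0.0002
grasp_force: 0.4
```

Call:
arm_command([
  {"x":0.01,"y":0,"z":0,"yaw":0},
  {"x":0.024,"y":0,"z":0,"yaw":0},
  {"x":0.024,"y":0,"z":-0.06,"yaw":0},
  {"x":0.024,"y":0,"z":-0.16,"yaw":0},
  {"x":0.024,"y":0,"z":-0.24,"yaw":0},
  {"x":0.024,"y":0,"z":-0.3,"yaw":0},
  {"x":0.024,"y":0,"z":-0.3,"yaw":0},
  {"x":0.024,"y":0,"z":-0.3,"yaw":0},
])

```text
clock: 11.38
eef_pos: [0.5141, 0.0136, 0.1933]
eef_rot: [-3.141, -0.001, 2.393]
contact_force: [0.1, 0.3, -0.4]
gripper_width: 0.0
grasp_force: 0.0
```

```bash
python3 - <<'E'
from h import *
from bench import vision
f=vision.grab_frame("wrist"); np.savez("w3.npz",**f); im=f["pixels"].copy()
A=np.array([.5896,.0555])
pol=lambda c,r,a,z:[c[0]+r*np.cos(np.radians(a)),c[1]+r*np.sin(np.radians(a)),z]
P=[pol(A,.105,a,.052) for a in(46.2,136.2,226.2,-43.8)]+[pol(A,.041,181.2,.032),pol(A,.06,181.2,.019),pol(A,.101,181.2,.019)]
for p in proj(f,P): cv2.circle(im,tuple(int(t) for t in np.clip(p,-999,1999)),2,(0,0,255),1)
cv2.imwrite("pics/w3.png",im)
E
```

```text
(no output)
```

View pics/w3.png

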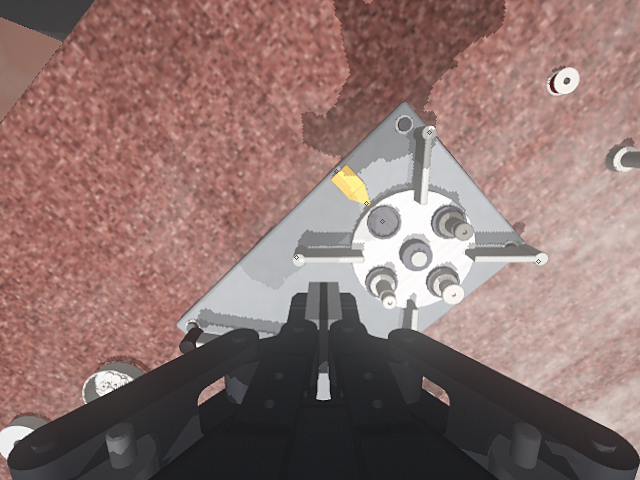

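The beads at (430,131), (299,259) and (542,260) and the seat at (383,221) sit on the target marks, within about 1 mm. The turret is aligned, so next is the lever, with its knob at (188,342).

Call:
arm_command([
  {"x":-0.03,"y":-0.033,"z":0,"yaw":0.04},
  {"x":-0.08,"y":-0.09,"z":0,"yaw":0.1},
  {"x":-0.13,"y":-0.145,"z":0,"yaw":0.18},
  {"x":-0.165,"y":-0.185,"z":0,"yaw":0.22},
  {"x":-0.18,"y":-0.2,"z":0,"yaw":0.22},
  {"x":-0.18,"y":-0.2,"z":0.02,"yaw":0.22},
  {"x":-0.18,"y":-0.2,"z":0.07,"yaw":0.22},
  {"x":-0.18,"y":-0.2,"z":0.14,"yaw":0.22},
  {"x":-0.18,"y":-0.2,"z":0.2,"yaw":0.22},
  {"x":-0.18,"y":-0.2,"z":0.25,"yaw":0.22},
  {"x":-0.18,"y":-0.2,"z":0.285,"yaw":0.22},
  {"x":-0.18,"y":-0.2,"z":0.305,"yaw":0.22},
  {"x":-0.18,"y":-0.2,"z":0.31,"yaw":0.22},
  {"x":-0.18,"y":-0.2,"z":0.31,"yaw":0.22},
])

```text
clock: 13.18
eef_pos: [0.5132, -0.121, 0.0395]
eef_rot: [3.141, 0.0, 2.22]
contact_force: [-0.3, -0.0, 1.0]
gripper_width: 0.0002
grasp_force: 0.0
```

```bash
python3 - <<'E'
from h import *
from arc import rows
f=dict(np.load("w3.npz")); p=cast(f,[(190,338)],.042)[0]-[.5927,-.0945,0]; print(p,np.hypot(*p[:2]),np.degrees(np.arctan2(p[1],p[0])))
rows(80,28,[(24,0),(20,0),(16,0)]+[(14,a) for a in (0,1,3,5.5,8,10.5,13,15.5,18,20.5,23,25.5,28,30.5,33,35,36)])
rows(80,14,[(14,a) for a in (1,3,5,7,9,10.5,12,13,14,15,15.5,16,16.5,17)])
E
```

```text
[-0.08453781 -0.06147228  0.042     ] 0.10452503371883685 -143.9769582978269
{"x": -0.008, "y": 0.000, "z": 0, "yaw": 0.000}, {"x": -0.016, "y": 0.000, "z": 0, "yaw": 0.000}, {"x": -0.024, "y": 0.000, "z": 0, "yaw": 0.000}, {"x": -0.028, "y": 0.000, "z": 0, "yaw": 0.000}, {"x": -0.031, "y": -0.000, "z": 0, "yaw": -0.022}, {"x": -0.036, "y": -0.001, "z": 0, "yaw": -0.067}, {"x": -0.043, "y": -0.002, "z": 0, "yaw": -0.122}, {"x": -0.051, "y": -0.002, "z": 0, "yaw": -0.178}, {"x": -0.058, "y": -0.002, "z": 0, "yaw": -0.233}, {"x": -0.065, "y": -0.002, "z": 0, "yaw": -0.289}, {"x": -0.072, "y": -0.002, "z": 0, "yaw": -0.344}, {"x": -0.079, "y": -0.001, "z": 0, "yaw": -0.400}, {"x": -0.086, "y": 0.000, "z": 0, "yaw": -0.456}, {"x": -0.093, "y": 0.002, "z": 0, "yaw": -0.511}, {"x": -0.100, "y": 0.004, "z": 0, "yaw": -0.567}, {"x": -0.106, "y": 0.006, "z": 0, "yaw": -0.622}, {"x": -0.113, "y": 0.008, "z": 0, "yaw": -0.678}, {"x": -0.120, "y": 0.011, "z": 0, "yaw": -0.733}, {"x": -0.125, "y": 0.013, "z": 0, "yaw": -0.778}, {"x": -0.127, "y": 0.014, "z": 0, "yaw": -0.800}, 
{"x": -0.003, "y": -0.000, "z": 0, "yaw": -0.022}, {"x": -0.008, "y": -0.001, "z": 0, "yaw": -0.067}, {"x": -0.014, "y": -0.002, "z": 0, "yaw": -0.111}, {"x": -0.020, "y": -0.002, "z": 0, "yaw": -0.156}, {"x": -0.025, "y": -0.002, "z": 0, "yaw": -0.200}, {"x": -0.030, "y": -0.002, "z": 0, "yaw": -0.233}, {"x": -0.034, "y": -0.002, "z": 0, "yaw": -0.267}, {"x": -0.037, "y": -0.002, "z": 0, "yaw": -0.289}, {"x": -0.040, "y": -0.002, "z": 0, "yaw": -0.311}, {"x": -0.042, "y": -0.002, "z": 0, "yaw": -0.333}, {"x": -0.044, "y": -0.002, "z": 0, "yaw": -0.344}, {"x": -0.045, "y": -0.002, "z": 0, "yaw": -0.356}, {"x": -0.047, "y": -0.001, "z": 0, "yaw": -0.367}, {"x": -0.048, "y": -0.001, "z": 0, "yaw": -0.378},
```

Call:
arm_command([
  {"x":-0.008,"y":0,"z":0,"yaw":0},
  {"x":-0.016,"y":0,"z":0,"yaw":0},
  {"x":-0.024,"y":0,"z":0,"yaw":0},
  {"x":-0.028,"y":0,"z":0,"yaw":0},
  {"x":-0.031,"y":0,"z":0,"yaw":-0.02},
  {"x":-0.036,"y":-0.001,"z":0,"yaw":-0.07},
  {"x":-0.043,"y":-0.002,"z":0,"yaw":-0.12},
  {"x":-0.051,"y":-0.002,"z":0,"yaw":-0.18},
  {"x":-0.058,"y":-0.002,"z":0,"yaw":-0.23},
  {"x":-0.065,"y":-0.002,"z":0,"yaw":-0.29},
  {"x":-0.072,"y":-0.002,"z":0,"yaw":-0.34},
  {"x":-0.079,"y":-0.001,"z":0,"yaw":-0.4},
  {"x":-0.086,"y":0,"z":0,"yaw":-0.46},
  {"x":-0.093,"y":0.002,"z":0,"yaw":-0.51},
  {"x":-0.1,"y":0.004,"z":0,"yaw":-0.57},
  {"x":-0.106,"y":0.006,"z":0,"yaw":-0.62},
  {"x":-0.113,"y":0.008,"z":0,"yaw":-0.68},
  {"x":-0.12,"y":0.011,"z":0,"yaw":-0.73},
  {"x":-0.125,"y":0.013,"z":0,"yaw":-0.78},
  {"x":-0.127,"y":0.014,"z":0,"yaw":-0.8},
])

```text
clock: 15.68
eef_pos: [0.5566, -0.1674, 0.0391]
eef_rot: [3.141, -0.001, 2.849]
contact_force: [-0.9, 0.7, 0.5]
gripper_width: -0.0002
grasp_force: 0.5
```

Call:
arm_command([
  {"x":-0.003,"y":0,"z":0,"yaw":-0.02},
  {"x":-0.008,"y":-0.001,"z":0,"yaw":-0.07},
  {"x":-0.014,"y":-0.002,"z":0,"yaw":-0.11},
  {"x":-0.02,"y":-0.002,"z":0,"yaw":-0.16},
  {"x":-0.025,"y":-0.002,"z":0,"yaw":-0.2},
  {"x":-0.03,"y":-0.002,"z":0,"yaw":-0.23},
  {"x":-0.034,"y":-0.002,"z":0,"yaw":-0.27},
  {"x":-0.037,"y":-0.002,"z":0,"yaw":-0.29},
  {"x":-0.04,"y":-0.002,"z":0,"yaw":-0.31},
  {"x":-0.04,"y":-0.002,"z":0,"yaw":-0.31},
])

```text
clock: 16.92
eef_pos: [0.5761, -0.1743, 0.0394]
eef_rot: [3.142, 0.001, 3.092]
contact_force: [-0.2, 0.6, -1.4]
gripper_width: -0.0002
grasp_force: 0.3
```

```bash
python3 - <<'E'
from h import *
from bench import vision
f=vision.grab_frame("top"); np.savez("top4.npz",**f)
cv2.imwrite("pics/top4.png",cv2.resize(f["pixels"][210:310,265:398],None,fx=6,fy=6,interpolation=cv2.INTER_CUBIC))
E
```

```text
(no output)
```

View pics/top4.png

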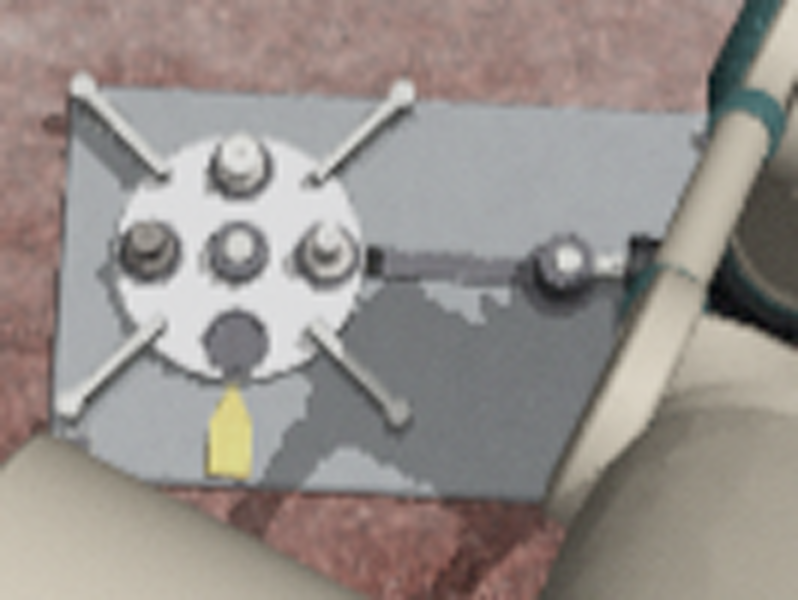

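The seat at (235,342) is in line with the pointer nose at (233,388). The lever is almost locked, with the dog tip at (373,262) near the rim. I'll creep on and watch the force.

Call:
arm_command([
  {"x":-0.002,"y":0,"z":0,"yaw":-0.02},
  {"x":-0.004,"y":0,"z":0,"yaw":-0.03},
  {"x":-0.006,"y":0,"z":0,"yaw":-0.04},
  {"x":-0.006,"y":0,"z":0,"yaw":-0.04},
])

```text
clock: 17.48
eef_pos: [0.5787, -0.1747, 0.0394]
eef_rot: [-3.141, -0.0, 3.124]
contact_force: [-1.5, -2.6, 1.0]
gripper_width: 0.0001
grasp_force: 1.0
```

Call:
arm_command([
  {"x":-0.001,"y":0,"z":0,"yaw":0},
  {"x":-0.003,"y":0,"z":0,"yaw":0},
  {"x":-0.003,"y":0,"z":0,"yaw":0},
])

```text
clock: 17.85
eef_pos: [0.5788, -0.1746, 0.0393]
eef_rot: [-3.141, -0.003, 3.124]
contact_force: [-5.1, -2.0, 1.9]
gripper_width: -0.0002
grasp_force: 2.8
```

The finger stopped with about 5 N, so the lever is on its stop. I'll back off and lift.

Call:
arm_command([
  {"x":0.01,"y":0,"z":0,"yaw":0},
  {"x":0.03,"y":0,"z":0,"yaw":0},
  {"x":0.05,"y":0,"z":0,"yaw":0},
  {"x":0.05,"y":0,"z":-0.05,"yaw":0},
  {"x":0.06,"y":0,"z":-0.14,"yaw":0},
  {"x":0.1,"y":0,"z":-0.24,"yaw":0},
  {"x":0.16,"y":0,"z":-0.32,"yaw":0},
  {"x":0.24,"y":0,"z":-0.38,"yaw":0},
  {"x":0.32,"y":0,"z":-0.42,"yaw":0},
  {"x":0.38,"y":0,"z":-0.42,"yaw":0},
  {"x":0.4,"y":0,"z":-0.42,"yaw":0},
  {"x":0.4,"y":0,"z":-0.42,"yaw":0},
])

```text
clock: 19.35
eef_pos: [0.3802, -0.1708, 0.2492]
eef_rot: [3.142, 0.001, 3.122]
contact_force: [0.6, 0.3, -0.3]
gripper_width: 0.0002
grasp_force: 0.0
```

```bash
python3 - <<'E'
from h import *
from bench import vision
f=vision.grab_frame("wrist"); im=f["pixels"].copy()
A=np.array([.5896,.0555]);B=np.array([.5927,-.0945])
pol=lambda c,r,a,z:[c[0]+r*np.cos(np.radians(a)),c[1]+r*np.sin(np.radians(a)),z]
P=[pol(A,.105,a,.052) for a in(46.2,136.2,226.2,-43.8)]+[pol(A,.041,181.2,.032),pol(B,.105,-88.8,.05),pol(B,0,0,.052)]
for p in proj(f,P): cv2.circle(im,tuple(int(t) for t in np.clip(p,-999,1999)),2,(0,0,255),1)
cv2.imwrite("pics/w5.png",im)
E
```

```text
(no output)
```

View pics/w5.png

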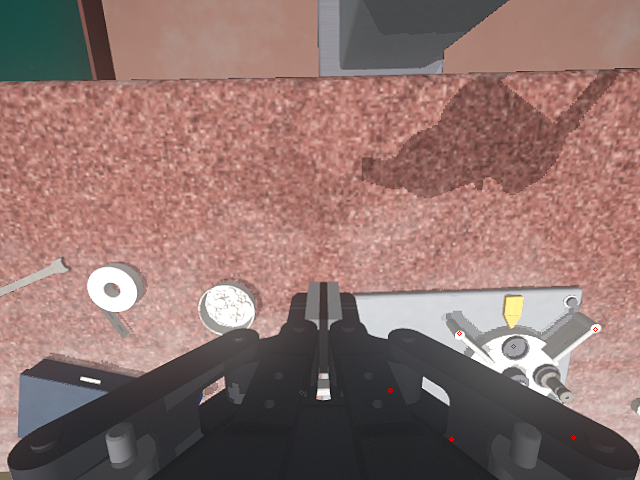

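The turret is aligned, with the seat at (515,346) on its mark below the pointer at (513,310). The lever is hidden by the gripper here, so I'll check it from the top.

```bash
python3 - <<'E'
from h import *
from bench import vision
f=vision.grab_frame("top"); np.savez("top6.npz",**f)
cv2.imwrite("pics/top6.png",cv2.resize(f["pixels"][210:310,265:398],None,fx=6,fy=6,interpolation=cv2.INTER_CUBIC))
E
```

```text
(no output)
```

View pics/top6.png

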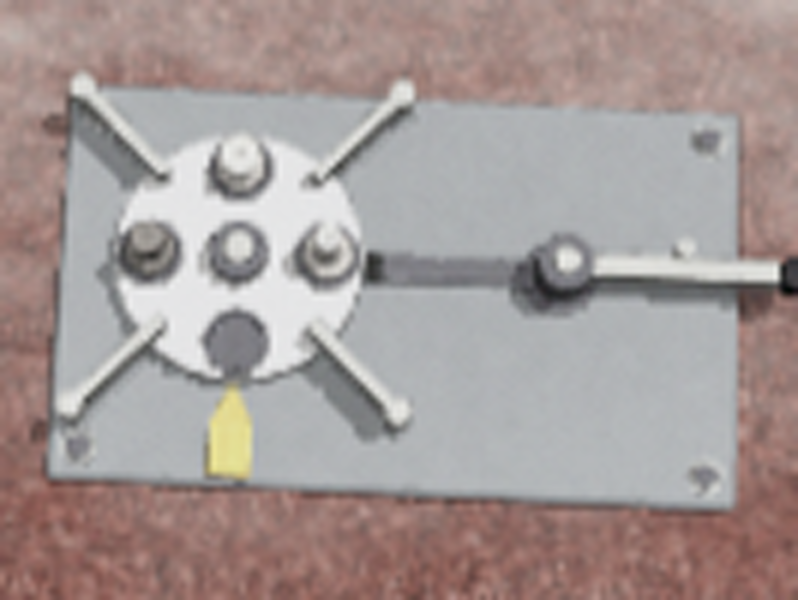

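The arm, from the pivot at (567,260) to the knob at (793,275), lies against the stop pin at (685,247) and is within about 1° of the plate's edge direction. The seat is at the pointer, so I'm handing in.

```bash
python3 -c "
from bench import robot; print(robot.sign_off())"
```

```text
the job is handed in; nothing more can be done
None
```

I handed in the job: the empty seat is in line with the pointer (within about 1 mm in the images) and the lock lever rests on its stop pin; the hand-in gave no verdict.

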